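# Stand the pill bottles in their dishes by size

### The job

Stand the three closed pill bottles, two from the cream bin and one on the shelf, upright in the three round cream dishes: the largest bottle in the largest dish, the middle one in the middle dish and the smallest in the smallest. Go by size, the largest bottle first and the smallest last; set each one down on the floor of its dish before letting go, do not drop or knock over any, and take your hand off it before you fetch the next. Leave the egg cup, the whistle and the magnifier where they are.

Things in the scene. Friction and masses are not known exactly. Their poses are not given: they have to be found in the camera images.
- bottle_large: The large closed pill bottle: an upright cylinder of brown (amber) plastic with a pale paper label and a ribbed white cap, 52 mm in diameter (the cap as wide as the body) and 82 mm tall with its cap, about 110 g, loose. At the start it stands in the bin, next to the small bottle. Origin: centre of its underside; z points up to the cap.
- bottle_medium: The medium closed pill bottle: an upright cylinder of brown (amber) plastic with a pale paper label and a ribbed white cap, 40 mm in diameter (the cap as wide as the body) and 70 mm tall with its cap, about 70 g, loose. At the start it stands on the shelf board outside the bin. Origin: centre of its underside; z points up to the cap.
- bottle_small: The small closed pill bottle: an upright cylinder of brown (amber) plastic with a pale paper label and a ribbed white cap, 28 mm in diameter (the cap as wide as the body) and 58 mm tall with its cap, about 35 g, loose. At the start it stands in the bin, next to the large bottle. Origin: centre of its underside; z points up to the cap.
- dish_large: The largest of three round, shallow cream plastic dishes, fixed to the shelf board: 76 mm outside diameter, 68 mm inside, rim 12 mm high, flat floor 3 mm above its underside. Place for the large bottle. Origin: centre of its underside, on the board; z up.
- dish_medium: The middle-sized of three round, shallow cream plastic dishes, fixed to the shelf board: 64 mm outside diameter, 56 mm inside, rim 12 mm high, flat floor 3 mm above its underside. Place for the medium bottle. Origin: centre of its underside, on the board; z up.
- dish_small: The smallest of three round, shallow cream plastic dishes, fixed to the shelf board: 52 mm outside diameter, 44 mm inside, rim 12 mm high, flat floor 3 mm above its underside. Place for the small bottle. Origin: centre of its underside, on the board; z up.
- bin: Cream plastic tilt-out bin, swung out level and fixed: open on top, outside 128 mm (its x) by 258 mm (its y), floor 4 mm thick, walls 4 mm thick and 34 mm high (the two end walls rise to 62 mm towards the back). Across its back (+x) stands a dark wooden case 70 mm high, 290 mm wide along y, from 65 to 118 mm behind the origin. Two bottles stand in it about 110 mm apart along its y. Origin: centre of its underside; x points to its back, z up.
- egg_cup: White ceramic egg cup, 48 mm in diameter at the rim, 62 mm tall, standing upright on the board, loose; a bystander, not to be moved. Origin: centre of its underside; z up.
- whistle: Small red plastic whistle lying on the board, 50 mm long, 20 mm wide, 23 mm high, loose; a bystander, not to be moved. Origin: under its round chamber; the mouthpiece points along its -x to 39 mm from the origin.
- magnifier: Magnifying glass lying flat, loose: steel-rimmed lens 68 mm in diameter, 10 mm thick, black handle reaching 118 mm from the lens centre along its +x, 13 mm thick; a bystander, not to be moved. Origin: under the lens centre, on the board.
There are look-alikes about, which are no part of the job. What is shaped like the bottle_large but green or purple is not meant.

How it is judged:
On the way, in this order (a step that is already met when the one before it is completed fails the run):
1. the large bottle stands in the large dish, let go (horizontal distance between bottle_large and dish_large below 0.01 m and z of bottle_large in the frame of dish_large between -0.002 and 0.007 m and angle between bottle_large's own z axis and vertical below 0.12 rad and contact force between the fingers and bottle_large below 0.1 N and linear speed of bottle_large below 0.03 m/s), for 0.2 s.
2. the medium bottle stands in the medium dish, let go (horizontal distance between bottle_medium and dish_medium below 0.01 m and z of bottle_medium in the frame of dish_medium between -0.002 and 0.007 m and angle between bottle_medium's own z axis and vertical below 0.12 rad and contact force between the fingers and bottle_medium below 0.1 N and linear speed of bottle_medium below 0.03 m/s), for 0.2 s.
3. the small bottle stands in the small dish, let go (horizontal distance between bottle_small and dish_small below 0.01 m and z of bottle_small in the frame of dish_small between -0.002 and 0.007 m and angle between bottle_small's own z axis and vertical below 0.12 rad and contact force between the fingers and bottle_small below 0.1 N and linear speed of bottle_small below 0.03 m/s), for 0.2 s.
At the end, for the whole second after the job is handed in: Each of the three bottles stands upright (within 7 degrees) on the floor of the dish of its own size (origin at most 7 mm above the dish's underside), within 10 mm of the dish's centre, released and at rest (all of step 1 and all of step 2 and all of step 3); the robot touches nothing.
It fails at once if a bystander is pushed more than 20 mm or tipped over (distance of any of egg_cup, whistle, magnifier from where it was at the start of the episode above 0.02 m or angle between egg_cup's own z axis and vertical above 0.6 rad).
It fails at once if a bottle is dropped or knocked over (moves faster than 0.6 m/s out of the fingers, or tips by more than 60 degrees) ((contact force between the fingers and bottle_large below 0.05 N and linear speed of bottle_large above 0.6 m/s) or angle between any of bottle_large, bottle_medium, bottle_small's own z axis and vertical above 1.05 rad or (contact force between the fingers and bottle_medium below 0.05 N and linear speed of bottle_medium above 0.6 m/s) or (contact force between the fingers and bottle_small below 0.05 N and linear speed of bottle_small above 0.6 m/s)).
It also fails if it takes over 96 s, if anything falls off the work surface, if the arm or the gripper's body presses on something with over 40 N, if the wrist force passes 120 N, or if a joint passes its speed limit or range.

### The arm

A 6-joint arm with a two-finger parallel gripper is mounted at the origin on the work surface. World frame = base frame: x ahead of the robot, y to its left, z up, the work surface at z = 0. Lengths are in m, angles in rad, forces in N, time in s.
With the tool pointing down it reaches from about 0.3 to 0.775 m from the base axis. Payload 14.6 kg.
Tool frame: the origin (TCP) lies at the very end of the fingers, on their centre line; the grasp point (between the pads) lies 19 mm behind it; z points along the fingers, y is the line along which they close (so a half turn about z gives the same grasp; the last joint's range is limited). The gripper opens to 94 mm and grips with 3 to 60 N. Pads are 16 mm wide; open, the fingers measure 119 mm over their backs; the gripper's body (75 mm by 177 mm) begins 78 mm behind the grasp point.
Start: joints at [-1.38, 0.3, 1.521, -0, 1.321, -0.067], TCP at [0.14, -0.532, 0.205] pointing down, gripper open.
Joint ranges: [-3.03, 3.03], [-0.79, 2.21], [0.23, 2.52], [-1.04, 4.18], [0, 3.07], [-2.55, 2.55]. Speed limits (rad/s): [2.22, 2.22, 2.57, 3.14, 3.14, 3.14].

### API

Orientations are given as [roll, pitch, yaw] about the fixed x, y, z axes, in that order (R = Rz(yaw) Ry(pitch) Rx(roll)).
In Python, from station import ctrl gives the robot as it stands.
- The arm moves only by the shell command python3 -m pendant 'ROWS' [OPENING] [FORCE]. ROWS is JSON, a list of rows, each a list of 2 entries, a list of its own where there are three numbers: the shift along the world's x, y, z in cm, then the turn about the world's z in rad. A call has 1 to 20 rows; each row shifts and turns the commanded pose from where the row before left it; what a row does not reach is not made up. A row lasts 1/12 s, in which the tool goes at most 41.7 mm and 7.16 degrees, less where a joint would pass 70% of its speed; a pose out of reach is approached as far as the arm can. A call is refused whole if a number of a shift passes 4.17 or a number of a turn 0.125, either way. A call with a gripper value outside its range is refused whole. OPENING is the opening, from 0 (shut) to 1 (fully open), set as the call begins (- or left out, the last holds). The fingers move at their own pace and stop on an object; FORCE is the grip in N (left out, the last holds). Time passes only in rows, so rows that do not move let the fingers close. It gives the time, the measured TCP pose, the force, the opening and the grip force at its end, in the units of the state.
- ctrl.get_obs(): the state, without advancing time (a new reading comes with each control period).
- ctrl.camera(name): name is "scene" or "top" or "wrist"; returns a dict with "color" (400x640x3 uint8, red, green, blue), "intrinsics" (3x3 intrinsics, pixels), "camera_from_world" (4x4, takes a point from world to camera coordinates). Camera axes: x right, y down, z forward; pixel columns grow to the right and rows downward; lengths in m; the calibration is good to about 2 mm. A picture is of the moment at which its call begins. There is no depth.
- ctrl.hand_in(): hands the job in; it is judged then, once.
The state is a dict: "time_s": time; "qpos": joint angles; "joint_vel": joint speeds; "tau": joint torques, N m; "ee_pos": TCP position; "eef_rot": TCP orientation; "force": force on the tool from outside, world axes, zero at the start; "moment": the same for the moment, N m; "grip_width": finger opening in m; "grip_force": force on a finger pad.
Only numpy, scipy, OpenCV 4.12 (cv2) and the standard library are available. Lean on these libraries where they do the work, as an engineer would, in place of code of your own. Each camera call takes 0.05 s, during which the arm holds its last target. There are 200 camera calls.

## Working session

There is one attempt and no reset: what is moved stays moved. The work goes in short steps, Python scripts to look and compute and a shell command to move; the robot and the scene stay as the last step left them, time stands still between calls to the robot, and variables do not carry over. Pictures are saved under pics/ and viewed, at most 14 in all, crops included, and the job is handed in when it is done.

```bash
mkdir -p pics; cat > h.py <<'E'
import numpy as np, cv2
from station import ctrl
def snap(n,f):
    c=ctrl.camera(n); cv2.imwrite('pics/'+f+'.png',cv2.cvtColor(c['color'],cv2.COLOR_RGB2BGR)); np.savez('pics/'+f,**c); return c
def load(f): return dict(np.load('pics/'+f+'.npz'))
def ray(c,u,v):
    T=c['camera_from_world'];R=T[:3,:3];o=-R.T@T[:3,3]
    return o,R.T@np.linalg.solve(c['intrinsics'],[u,v,1.])
def pt(c,u,v,z):
    o,d=ray(c,u,v); return o+d*(z-o[2])/d[2]
def proj(c,p):
    q=c['camera_from_world'][:3,:3]@p+c['camera_from_world'][:3,3]; q=c['intrinsics']@q; return q[:2]/q[2]
E
python3 - <<'E'
from h import *
for n in('scene','top'):
    c=snap(n,n+'0'); o,_=ray(c,0,0); print(n,o.round(3),c['intrinsics'][0,0])
print(ctrl.get_obs())
E
```

```text
scene [0.988 0.33  0.685] 362.9705609406613
top [0.404 0.036 0.885] 396.92339978365203
{'time_s': 0.1, 'qpos': array([-1.37957449e+00,  3.00447737e-01,  1.52147177e+00, -4.58382671e-06,
        1.32068387e+00, -6.66160085e-02]), 'joint_vel': array([-2.04543003e-03, -5.61486199e-04,  2.00261554e-05,  1.50625806e-03,
        1.28659666e-03, -1.06763296e-04]), 'tau': array([ 1.35977672e-03, -5.32645190e+01, -3.53281081e+01,  7.09476345e-02,
        2.35492451e-02, -6.29982151e-05]), 'ee_pos': array([ 0.14019176, -0.53161313,  0.20494538]), 'eef_rot': array([-3.14058388e+00, -6.28501420e-05,  2.57838949e-01]), 'force': array([-0.83136388, -0.42520577, -0.06377422]), 'moment': array([0.04272759, 0.00773399, 0.03810475]), 'grip_force': 0.0, 'grip_width': 0.09374209106351995}
```

View pics/scene0.png

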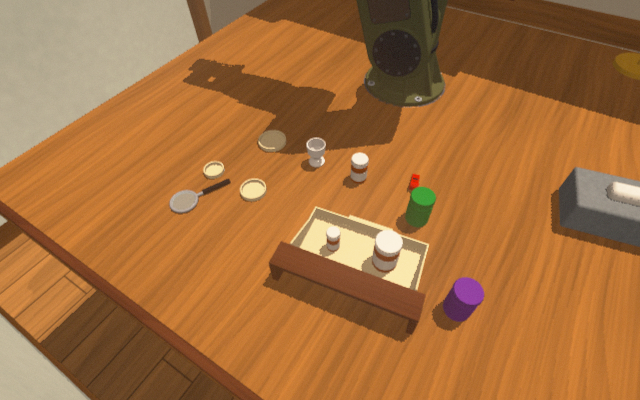

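View pics/top0.png

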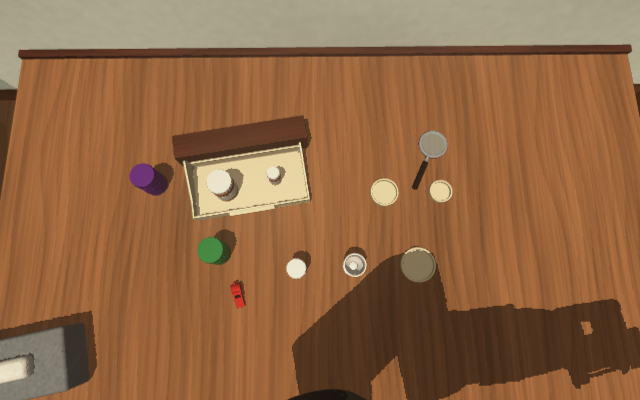

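Top view: the large bottle's cap is at (220,183) and the small one's at (274,174), both in the bin. The medium cap is at (296,268). The dishes are at (418,264) large (in shadow), (384,192) medium and (440,190) small. 

Possible confusions: the green cylinder (211,250), purple cylinder (144,178), white egg cup (354,265) and the magnifier lens (433,144), which resembles a dish. I choose the brown bottles with white caps and the three cream rings.

```bash
cat > m.py <<'E'
from h import *
c=load('top0');im=c['color'];hsv=cv2.cvtColor(im,cv2.COLOR_RGB2HSV)
def blob(name,u,v,r,cond,z,hull=True):
    m=np.zeros(im.shape[:2],np.uint8); cv2.circle(m,(u,v),r,255,-1)
    m=m&(cond.astype(np.uint8)*255)
    cs,_=cv2.findContours(m,cv2.RETR_EXTERNAL,cv2.CHAIN_APPROX_NONE)
    k=max(cs,key=cv2.contourArea); k=cv2.convexHull(k)
    P=np.array([pt(c,*q[0],z)[:2] for q in k]).astype(np.float32)
    (x,y),rr=cv2.minEnclosingCircle(P); e=cv2.fitEllipse(P)
    print(name,'enc',round(x,4),round(y,4),'d',round(2*rr,4),'ell',np.round(e[0],4),np.round(e[1],4))
H,S,V=[hsv[...,i].astype(int) for i in range(3)]
blob('capL',220,183,18,(S<45)&(V>150),.082+.004)
blob('capS',274,174,12,(S<45)&(V>150),.058+.004)
blob('capM',296,268,16,(S<60)&(V>150),.070)
dish=(H>18)&(H<40)&(V>60)
blob('dL',418,264,24,(H>18)&(H<40)&(V>40),.012)
blob('dM',384,192,20,dish,.012)
blob('dS',440,190,16,dish,.012)
blob('egg',354,265,18,(S<60)&(V>100),.062)
for p in[(186,160),(194,217),(308,200),(302,146)]: print(p,pt(c,*p,.034).round(3))
for p in[(433,144),(415,188),(237,295),(144,178),(211,250)]: print(p,pt(c,*p,.01).round(3))
big=cv2.resize(im[120:320,170:470],None,fx=2.6,fy=2.6,interpolation=cv2.INTER_CUBIC)
cv2.imwrite('pics/crop0.png',big[...,::-1])
E
python3 m.py
```

```text
capL enc 0.6143 0.2315 d 0.0506 ell [0.6145 0.2312] [0.049  0.0497]
capS enc 0.6391 0.1215 d 0.0264 ell [0.6391 0.1213] [0.0248 0.0261]
capM enc 0.4351 0.0707 d 0.0391 ell [0.4352 0.0707] [0.0379 0.0385]
dL enc 0.4432 -0.192 d 0.0752 ell [ 0.4435 -0.192 ] [0.0732 0.0747]
dM enc 0.6059 -0.1252 d 0.0637 ell [ 0.6058 -0.1259] [0.0618 0.0627]
dS enc 0.607 -0.253 d 0.0524 ell [ 0.6067 -0.2533] [0.0503 0.0519]
egg enc 0.4417 -0.048 d 0.0484 ell [ 0.4414 -0.0486] [0.046  0.0477]
(186, 160) [0.678 0.318 0.034]
(194, 217) [0.548 0.293 0.034]
(308, 200) [0.583 0.046 0.034]
(302, 146) [0.708 0.058 0.034]
(433, 144) [ 0.719 -0.246  0.01 ]
(415, 188) [ 0.614 -0.197  0.01 ]
(237, 295) [0.382 0.199 0.01 ]
(144, 178) [0.643 0.419 0.01 ]
(211, 250) [0.479 0.259 0.01 ]
```

View pics/crop0.png

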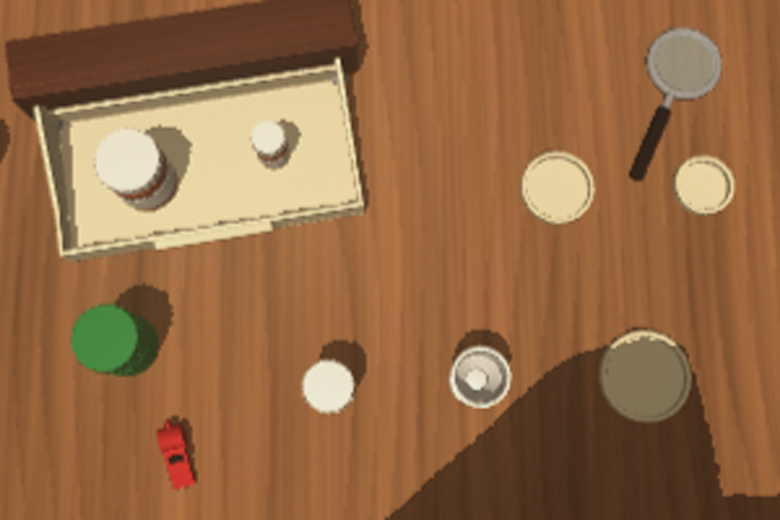

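Crop and measurements confirm it: white-capped brown bottles of 51, 39 and 26 mm, and dishes of 75, 64 and 52 mm on z=0, all matching the given sizes. The bin's yaw is about 0.15. I'll start towards the large bottle at (0.614, 0.231).

```bash
python3 -m pendant '[[[2.3,3.7,0],-0.005],[[2.3,3.7,0],-0.005],[[2.3,3.7,0],-0.005],[[2.3,3.7,0],-0.005],[[2.3,3.7,0],-0.005],[[2.3,3.7,0],-0.005],[[2.3,3.7,0],-0.005],[[2.3,3.7,0],-0.005],[[2.3,3.7,0],-0.005],[[2.3,3.7,0],-0.005],[[2.3,3.7,0],-0.005],[[2.3,3.7,0],-0.005],[[2.3,3.7,0],-0.005],[[2.3,3.7,0],-0.005],[[2.3,3.7,0],-0.005],[[2.3,3.7,0],-0.005],[[2.3,3.7,0],-0.005],[[2.3,3.7,0],-0.005],[[2,3,0],-0.005],[[1,1.5,0],-0.005]]' 1 20
python3 - <<'E'
from h import *
c=snap('wrist','w0'); print(ray(c,0,0)[0], ctrl.get_obs()['ee_pos'])
E
```

```text
time_s: 1.77
ee_pos: [0.5671, 0.1535, 0.2046]
eef_rot: [-3.141, 0.001, 0.16]
force: [-1.4, 0.3, -0.0]
grip_width: 0.0941
grip_force: 0.0
[0.63827529 0.16429346 0.38339086] [0.56760805 0.15438557 0.20428678]
```

View pics/w0.png

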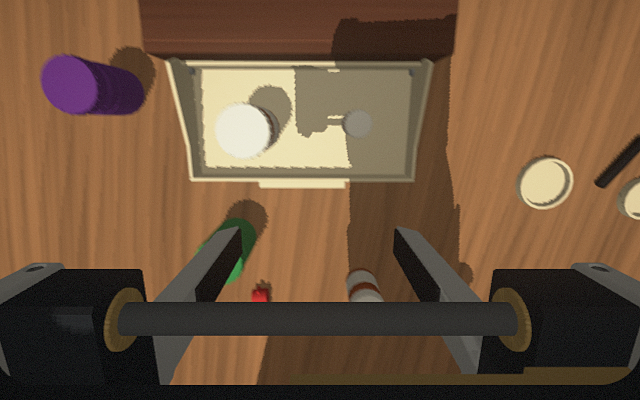

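The wrist view shows the bin aligned with the gripper, the large cap at (243,130), the small cap at (357,124), and no obstacles beside the large bottle. I'll refine both positions from this view.

```bash
cat >> h.py <<'E'
def capfit(c,u,v,r,z,smax=60,vmin=150):
    hsv=cv2.cvtColor(c['color'],cv2.COLOR_RGB2HSV)
    m=np.zeros(hsv.shape[:2],np.uint8); cv2.circle(m,(u,v),r,255,-1)
    m&=((hsv[...,1]<smax)&(hsv[...,2]>vmin)).astype(np.uint8)*255
    k=max(cv2.findContours(m,0,cv2.CHAIN_APPROX_NONE)[0],key=cv2.contourArea)
    P=np.array([pt(c,*q[0],z)[:2] for q in cv2.convexHull(k)]).astype(np.float32)
    (x,y),rr=cv2.minEnclosingCircle(P); return np.round([x,y,2*rr],4), cv2.fitEllipse(P)
E
python3 - <<'E'
from h import *
c=load('w0')
print(capfit(c,243,130,36,.086,50,150)); print(capfit(c,357,124,18,.062,70,90))
print([pt(c,*p,.034).round(3) for p in[(168,62),(191,180),(415,180),(432,60)]])
print('dM',capfit(c,545,182,34,.012,255,170))
E
```

```text
(array([0.6154, 0.2319, 0.054 ]), ((0.6156390309333801, 0.2317233830690384), (0.051825396716594696, 0.05337690934538841), 141.58413696289062))
(array([0.6398, 0.124 , 0.0359]), ((0.6394132971763611, 0.12396547198295593), (0.0336855873465538, 0.035345546901226044), 2.0360169410705566))
[array([0.67 , 0.327, 0.034]), array([0.548, 0.296, 0.034]), array([0.589, 0.043, 0.034]), array([0.716, 0.055, 0.034])]
dM (array([ 0.6063, -0.1254,  0.0651]), ((0.6064618825912476, -0.12546616792678833), (0.06328577548265457, 0.06484404951334), 153.35580444335938))
```

```bash
python3 -m pendant '[[[1.2,1.9,-1.7],0],[[1.2,1.9,-1.7],0],[[1.2,1.9,-1.7],0],[[1.1,1.8,-1.7],0],[[0,0,0],0],[[0,0,0],0]]'; python3 -c "
from station import ctrl
print(ctrl.get_obs()['ee_pos'])"
```

```text
time_s: 2.32
ee_pos: [0.6126, 0.2252, 0.136]
eef_rot: [3.141, 0.003, 0.159]
force: [-0.1, -0.6, 0.9]
grip_width: 0.0939
grip_force: 0.0
[0.61258384 0.22519149 0.13598503]
```

```bash
python3 -m pendant '[[[0.25,0.65,0],0],[[0,0,-1.6],0],[[0,0,-2.5],0],[[0,0,-2.5],0],[[0,0,-2.3],0],[[0,0,-1.3],0],[[0,0,0],0],[[0,0,0],0]]'; python3 -c "
from h import *
snap('wrist','w1')"
```

```text
time_s: 2.98
ee_pos: [0.6161, 0.2315, 0.0366]
eef_rot: [-3.141, -0.001, 0.157]
force: [-0.7, 0.3, 0.2]
grip_width: 0.094
grip_force: 0.0
```

View pics/w1.png

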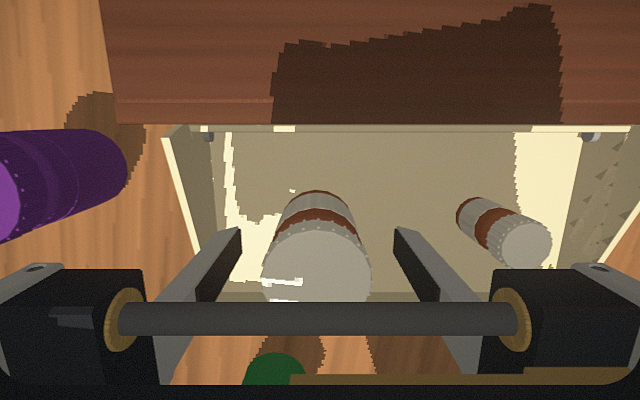

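The large bottle sits centred between the fingers at (318,250), so I'll grip it.

```bash
python3 -m pendant '[[[0,0,0],0],[[0,0,0],0],[[0,0,0],0],[[0,0,0],0],[[0,0,0],0],[[0,0,0],0],[[0,0,0],0],[[0,0,0],0]]' 0 25; python3 -m pendant '[[[0,0,1],0],[[0,0,2],0],[[0,0,2.5],0],[[0,0,2.5],0],[[0,0,2],0],[[0,0,0],0]]'
```

```text
time_s: 3.7
ee_pos: [0.6157, 0.2317, 0.0355]
eef_rot: [-3.142, -0.0, 0.158]
force: [-0.8, 0.3, 1.1]
grip_width: 0.0521
grip_force: 25.0
time_s: 4.2
ee_pos: [0.6173, 0.2322, 0.1409]
eef_rot: [-3.141, -0.007, 0.158]
force: [0.3, 0.5, -1.6]
grip_width: 0.0517
grip_force: 25.0
```

```bash
python3 -m pendant '[[[-0.4,-0.9,0],0],[[-0.8,-2,0],0],[[-1.1,-2.7,0],0],[[-1.1,-2.7,0],0],[[-1.1,-2.7,0],0],[[-1.1,-2.7,0],0],[[-1.1,-2.7,0],0],[[-1.1,-2.7,0],0],[[-1.1,-2.7,0],0],[[-1.1,-2.7,0],0],[[-1.1,-2.7,0],0],[[-1.1,-2.7,0],0],[[-1.1,-2.7,0],0],[[-1.1,-2.7,0],0],[[-1.1,-2.7,0],0],[[-1.1,-2.7,0],0],[[-0.8,-1.8,0],0],[[-0.4,-0.9,0],0],[[0,0,0],0],[[0,0,0],0]]'
python3 -c "
from h import *
snap('wrist','w2');snap('top','t2')"
```

```text
time_s: 5.87
ee_pos: [0.4373, -0.2019, 0.1348]
eef_rot: [-3.141, 0.001, 0.157]
force: [-0.1, 0.0, -1.6]
grip_width: 0.0516
grip_force: 25.0
```

View pics/w2.png

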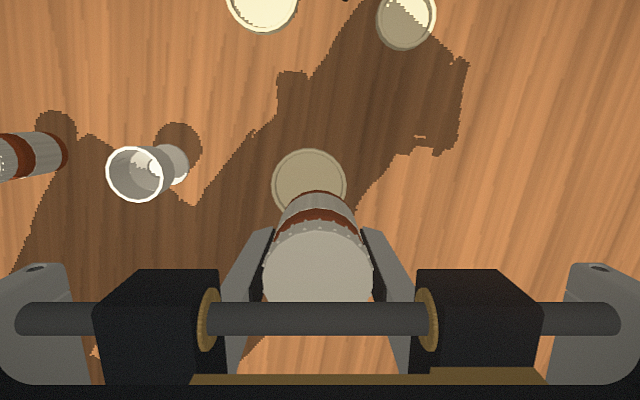

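The bottle hangs upright above the dish. The dish rim shows at left (271,184), right (347,184) and top (310,148), and the egg cup is clear at (145,172). I'll check the dish centre using those rim points.

```bash
python3 - <<'E'
from h import *
from scipy.optimize import least_squares
c=load('w2'); im=cv2.cvtColor(c['color'],cv2.COLOR_RGB2HSV).astype(int)
g=cv2.GaussianBlur(c['color'].astype(np.float32),(3,3),0)
# edge by radial scan from dish interior, upper arc only
P=[]
lab=cv2.cvtColor(c['color'],cv2.COLOR_RGB2LAB).astype(float)
ref=lab[175:182,290:330].reshape(-1,3).mean(0)
for a in np.radians(np.arange(-190,11,10)):
    for r in np.arange(15,55,.5):
        u,v=310+r*np.cos(a),178+r*np.sin(a)
        if im[int(round(v)),int(round(u)),1]>105: P.append(pt(c,u-.5*np.cos(a),v-.5*np.sin(a),.012)[:2]);break
P=np.array(P)
s=least_squares(lambda q:np.hypot(*(P-q[:2]).T)-q[2],[.44,-.19,.038],loss='soft_l1',f_scale=.001).x
print(len(P),s.round(4), ctrl.get_obs()['ee_pos'])
E
```

```text
21 [ 0.4434 -0.193   0.0375] [ 0.43780321 -0.20136965  0.13508114]
```

```bash
python3 -m pendant '[[[0.3,0.45,0],0],[[0.3,0.45,0],0],[[0,0,-1.2],0],[[0,0,-2],0],[[0,0,-2],0],[[0,0,-1.8],0],[[0,0,-1],0],[[0,0,0],0],[[0,0,0],0],[[0,0,0],0]]'
```

```text
time_s: 6.8
ee_pos: [0.4443, -0.1934, 0.0565]
eef_rot: [3.141, -0.001, 0.158]
force: [-0.1, 0.7, -1.2]
grip_width: 0.0514
grip_force: 25.0
```

```bash
python3 -m pendant '[[[-0.05,0.1,-0.8],0],[[0,0,-0.6],0],[[0,0,-0.4],0],[[0,0,-0.2],0],[[0,0,0],0],[[0,0,0],0]]'
```

```text
time_s: 7.3
ee_pos: [0.4432, -0.1924, 0.0354]
eef_rot: [-3.141, 0.0, 0.158]
force: [0.2, 1.1, -1.9]
grip_width: 0.0518
grip_force: 25.0
```

```bash
python3 -m pendant '[[[0,0,-0.1],0],[[0,0,-0.1],0],[[0,0,0],0],[[0,0,0],0]]'
```

```text
time_s: 7.63
ee_pos: [0.4434, -0.1925, 0.0344]
eef_rot: [3.141, -0.001, 0.158]
force: [-4.2, 3.3, 11.1]
grip_width: 0.0516
grip_force: 25.0
```

Contact with the dish floor (11 N up). Releasing.

```bash
python3 -m pendant '[[[0,0,0],0],[[0,0,0],0],[[0,0,0],0],[[0,0,0],0],[[0,0,0],0],[[0,0,0],0],[[0,0,1],0],[[0,0,2.5],0],[[0,0,3],0],[[0,0,3],0],[[0,0,2],0],[[0,0,0],0]]' 0.9
python3 -c "
from h import *
c=snap('top','t3');w=snap('wrist','w3')
cv2.imwrite('pics/v3.png',np.hstack([cv2.resize(c['color'][130:330,270:470],(400,400)),w['color'][:,120:520]])[...,::-1])"
```

```text
time_s: 8.63
ee_pos: [0.4447, -0.1931, 0.1533]
eef_rot: [3.137, -0.006, 0.158]
force: [-0.6, 0.2, 0.2]
grip_width: 0.0842
grip_force: 0.0
```

View pics/v3.png

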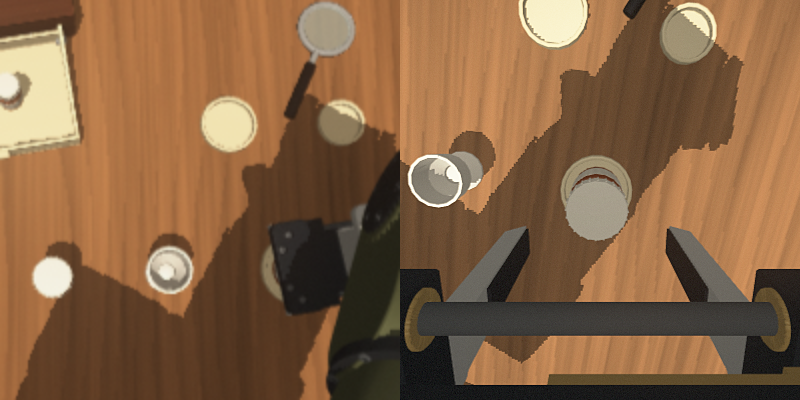

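The large bottle stands upright in its dish (wrist pixel 317,210). Next, a numeric check while moving on to the medium bottle at (0.435, 0.071).

```bash
python3 -c "
from h import *
print(capfit(load('w3'),317,210,36,.085,45,100)[0])"
python3 -m pendant '[[[-0.1,2,0],0],[[-0.1,3,0],0],[[-0.1,3,0],0],[[-0.1,3,0],0],[[-0.1,3,0],0],[[-0.1,3,0],0],[[-0.1,3,0],0],[[-0.1,2.6,0],0],[[-0.1,1.5,0],0],[[0,0,0],0],[[0,0,0],0]]' 0.8
python3 -c "
from h import *
c=snap('wrist','w4')
print(ctrl.get_obs()['ee_pos'], proj(c,np.array([.4351,.0707,.07])))
c=snap('top','t4')"
```

```text
[ 0.444  -0.1928  0.0537]
time_s: 9.65
ee_pos: [0.4337, 0.0489, 0.1477]
eef_rot: [-3.142, 0.002, 0.159]
force: [-0.2, -1.0, 1.2]
grip_width: 0.0752
grip_force: 0.0
[0.43385145 0.04829599 0.14780482] [291.2828328  199.78850464]
```

View pics/w4.png

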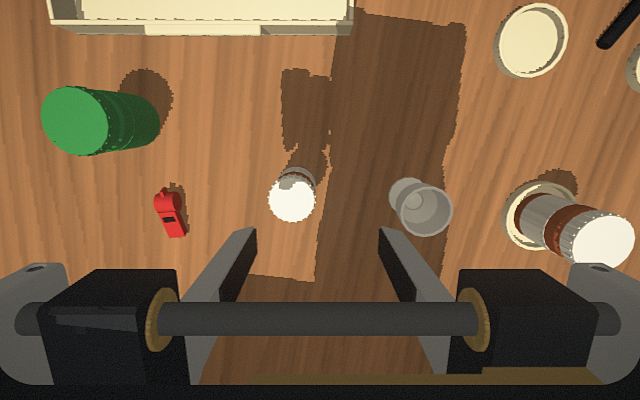

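The large bottle is within 1 mm of its dish centre. The medium cap at (291,200) matches the prediction, and the egg cup (420,207) and whistle (170,212) are clear.

```bash
python3 -m pendant '[[[0.05,1.1,0],0],[[0.05,1.15,0],0],[[0,0,0],0],[[0,0,-1.5],0],[[0,0,-2.5],0],[[0,0,-2.5],0],[[0,0,-2.5],0],[[0,0,-2],0],[[0,0,-1],0],[[0,0,0],0],[[0,0,0],0]]'
```

```text
time_s: 10.67
ee_pos: [0.4354, 0.0706, 0.0288]
eef_rot: [3.142, 0.0, 0.157]
force: [0.7, -0.3, 0.5]
grip_width: 0.0751
grip_force: 0.0
```

```bash
python3 -m pendant '[[[0,0,-0.5],0],[[0,0,0],0],[[0,0,0],0],[[0,0,0],0]]' && python3 -m pendant '[[[0,0,0],0],[[0,0,0],0],[[0,0,0],0],[[0,0,0],0],[[0,0,0],0],[[0,0,0],0],[[0,0,0],0],[[0,0,0],0]]' 0 20; python3 -m pendant '[[[0,0,1],0],[[0,0,2],0],[[0,0,2.5],0],[[0,0,2.5],0],[[0,0,2],0],[[0,0,0],0]]'
```

```text
time_s: 11.0
ee_pos: [0.4355, 0.0712, 0.024]
eef_rot: [3.142, -0.001, 0.158]
force: [0.2, -0.6, -1.0]
grip_width: 0.075
grip_force: 0.0
time_s: 11.67
ee_pos: [0.4352, 0.0711, 0.0234]
eef_rot: [-3.142, 0.0, 0.158]
force: [-0.3, 0.4, 0.5]
grip_width: 0.0399
grip_force: 20.0
time_s: 12.17
ee_pos: [0.4368, 0.0713, 0.1277]
eef_rot: [3.141, -0.006, 0.158]
force: [0.6, 0.5, -0.0]
grip_width: 0.0397
grip_force: 20.0
```

```bash
python3 -m pendant '[[[0.6,-0.7,0],0],[[1.4,-1.6,0],0],[[2,-2.3,0],0],[[2,-2.3,0],0],[[2,-2.3,0],0],[[2,-2.3,0],0],[[2,-2.3,0],0],[[2,-2.3,0],0],[[1.6,-2,0],0],[[0.8,-0.9,0],0],[[0.4,-0.4,0],0],[[0,0,0],0],[[0,0,0],0],[[0,0,0],0]]'
```

```text
time_s: 13.33
ee_pos: [0.6026, -0.1222, 0.1231]
eef_rot: [-3.141, 0.001, 0.158]
force: [-0.2, -0.2, -1.1]
grip_width: 0.0398
grip_force: 20.0
```

```bash
python3 -m pendant '[[[0.35,-0.35,0],0],[[0,0,-1],0],[[0,0,-2],0],[[0,0,-2],0],[[0,0,-1.8],0],[[0,0,-0.8],0],[[0,0,0],0],[[0,0,0],0],[[0,0,0],0]]'; python3 -c "
from h import *
w=snap('wrist','w5')
o=w['color'].copy()
for z,col in((.012,(255,0,0)),):
  for a in np.arange(0,6.28,.15):
    u=proj(w,np.array([.606+.032*np.cos(a),-.1255+.032*np.sin(a),z])); cv2.circle(o,tuple(int(i) for i in u.round()),1,col,-1)
cv2.imwrite('pics/v5.png',o[...,::-1])"
```

```text
time_s: 14.08
ee_pos: [0.6073, -0.1264, 0.0486]
eef_rot: [3.141, -0.002, 0.158]
force: [0.0, 1.1, -0.4]
grip_width: 0.0397
grip_force: 20.0
```

View pics/v5.png

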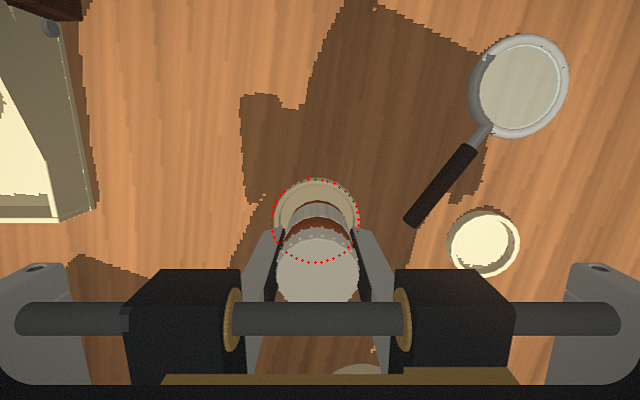

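The predicted medium dish rim (dotted, centre 316,221) lies on the real one, so I'll lower.

```bash
python3 -m pendant '[[[-0.1,0.1,-0.8],0],[[0,0,-0.6],0],[[0,0,-0.4],0],[[0,0,-0.2],0],[[0,0,0],0],[[0,0,0],0]]'; python3 -m pendant '[[[0,0,-0.1],0],[[0,0,-0.05],0],[[0,0,0],0],[[0,0,0],0]]'
```

```text
time_s: 14.63
ee_pos: [0.6057, -0.1254, 0.0274]
eef_rot: [-3.142, 0.0, 0.158]
force: [0.2, -0.5, -1.5]
grip_width: 0.04
grip_force: 20.0
time_s: 14.97
ee_pos: [0.6059, -0.1254, 0.0265]
eef_rot: [3.141, -0.001, 0.158]
force: [-2.7, 0.5, 6.0]
grip_width: 0.0399
grip_force: 20.0
```

```bash
python3 -m pendant '[[[0,0,0],0],[[0,0,0],0],[[0,0,0],0],[[0,0,0],0],[[0,0,0],0],[[0,0,0],0],[[0,0,1],0],[[0,0,2.5],0],[[0,0,3],0],[[0,0,3],0],[[0,0,2],0],[[0,0,0],0],[[0,0,0],0]]' 0.7
python3 -c "
from h import *
w=snap('wrist','w6'); q=proj(w,np.array([.606,-.1255,.073])); print(q,ctrl.get_obs()['ee_pos'])
print(capfit(w,int(q[0]),int(q[1]),32,.073,45,100)[0])"
```

```text
time_s: 16.05
ee_pos: [0.606, -0.1255, 0.1425]
eef_rot: [3.141, -0.002, 0.158]
force: [0.4, -0.4, -0.2]
grip_width: 0.0659
grip_force: 0.0
[316.13121016 208.30001487] [ 0.60547322 -0.12530519  0.14097359]
[ 0.6073 -0.1262  0.0419]
```

View pics/w6.png

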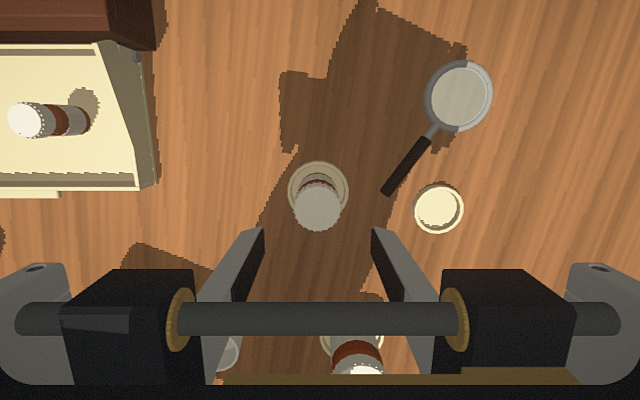

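The medium bottle stands in its dish (cap fitted at (0.607,-0.126), 42 mm across), and the magnifier is untouched. Now the small bottle at about (0.639, 0.122).

```bash
python3 -m pendant '[[[0.2,1.5,0],0],[[0.4,2.8,0],0],[[0.4,3,0],0],[[0.4,3,0],0],[[0.4,3,0],0],[[0.4,3,0],0],[[0.4,3,0],0],[[0.4,2.5,0],0],[[0.3,1.6,0],0],[[0,0,0],0],[[0,0,0],0],[[0,0,0],0]]' 0.7
python3 -c "
from h import *
w=snap('wrist','w7'); q=proj(w,np.array([.6393,.122,.062])); print(q,ctrl.get_obs()['ee_pos'])
print(capfit(w,int(q[0]),int(q[1]),24,.062,50,100)[0], capfit(load('w6'),26,120,20,.062,50,100)[0])
cv2.imwrite('pics/v7.png',w['color'][...,::-1])"
```

```text
time_s: 17.1
ee_pos: [0.6384, 0.1079, 0.1404]
eef_rot: [3.141, 0.001, 0.157]
force: [0.1, 1.3, -0.5]
grip_width: 0.0661
grip_force: 0.0
[300.11055105 201.65949374] [0.63854784 0.10755801 0.14064325]
[0.6407 0.1207 0.0314] [0.6413 0.1176 0.033 ]
```

View pics/v7.png

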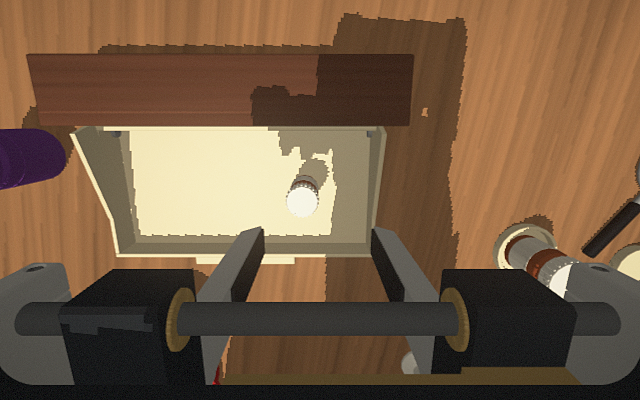

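The small cap is at (302,200), 2 px from the prediction, and the bin's end wall (378,190) is clear of the fingers. Descending.

```bash
python3 -m pendant '[[[0.1,0.7,0],0],[[0.05,0.65,0],0],[[0,0,0],0],[[0,0,-1.5],0],[[0,0,-2.5],0],[[0,0,-2.5],0],[[0,0,-2.5],0],[[0,0,-1.5],0],[[0,0,-0.7],0],[[0,0,0],0],[[0,0,0],0]]'; python3 -c "
from h import *
w=snap('wrist','w8')
print(ctrl.get_obs()['ee_pos'])
cv2.imwrite('pics/v8.png',w['color'][100:340,120:520,::-1])"
```

```text
time_s: 18.07
ee_pos: [0.6405, 0.1222, 0.0297]
eef_rot: [3.142, -0.001, 0.158]
force: [0.0, 0.2, 0.9]
grip_width: 0.0658
grip_force: 0.0
[0.64084255 0.12219481 0.03028368]
```

View pics/v8.png

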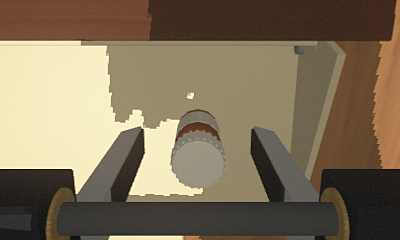

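The small bottle (crop 198,155) is centred between the fingers. I'll lower 6 mm, grip and lift.

```bash
python3 -m pendant '[[[0,0,-0.6],0],[[0,0,0],0],[[0,0,0],0],[[0,0,0],0]]' && python3 -m pendant '[[[0,0,0],0],[[0,0,0],0],[[0,0,0],0],[[0,0,0],0],[[0,0,0],0],[[0,0,0],0],[[0,0,0],0],[[0,0,0],0]]' 0 15; python3 -m pendant '[[[0,0,1],0],[[0,0,2],0],[[0,0,2.5],0],[[0,0,2.5],0],[[0,0,2],0],[[0,0,1],0],[[0,0,0],0]]'
```

```text
time_s: 18.45
ee_pos: [0.6403, 0.1222, 0.0233]
eef_rot: [3.142, -0.0, 0.158]
force: [-0.7, 0.3, -0.8]
grip_width: 0.066
grip_force: 0.0
time_s: 19.12
ee_pos: [0.6402, 0.1221, 0.023]
eef_rot: [-3.142, -0.0, 0.158]
force: [0.0, -0.6, -0.8]
grip_width: 0.0275
grip_force: 15.0
time_s: 19.7
ee_pos: [0.6411, 0.1223, 0.1359]
eef_rot: [3.142, -0.004, 0.158]
force: [-0.2, -0.1, 1.0]
grip_width: 0.0277
grip_force: 15.0
```

```bash
python3 -m pendant '[[[-0.1,-1,0],0],[[-0.2,-2,0],0],[[-0.2,-2.7,0],0],[[-0.2,-2.7,0],0],[[-0.2,-2.7,0],0],[[-0.2,-2.7,0],0],[[-0.2,-2.7,0],0],[[-0.2,-2.7,0],0],[[-0.2,-2.7,0],0],[[-0.2,-2.7,0],0],[[-0.2,-2.7,0],0],[[-0.2,-2.7,0],0],[[-0.2,-2.7,0],0],[[-0.2,-2.5,0],0],[[-0.2,-1.5,0],0],[[-0.2,-0.7,0],0],[[0,0,0],0],[[0,0,0],0],[[0,0,0],0]]'
```

```text
time_s: 21.28
ee_pos: [0.6093, -0.2506, 0.1327]
eef_rot: [-3.141, 0.0, 0.159]
force: [0.1, 0.1, -0.9]
grip_width: 0.0276
grip_force: 15.0
```

```bash
python3 -m pendant '[[[-0.2,-0.27,0],0],[[0,0,-1],0],[[0,0,-2],0],[[0,0,-2],0],[[0,0,-2],0],[[0,0,-1],0],[[0,0,-0.5],0],[[0,0,0],0],[[0,0,0],0],[[0,0,0],0]]'; python3 -c "
from h import *
w=snap('wrist','w9')
o=w['color'].copy()
for a in np.arange(0,6.28,.15):
    u=proj(w,np.array([.607+.026*np.cos(a),-.253+.026*np.sin(a),.012])); cv2.circle(o,tuple(int(i) for i in u.round()),1,(255,0,0),-1)
cv2.imwrite('pics/v9.png',o[...,::-1])"
```

```text
time_s: 22.12
ee_pos: [0.6078, -0.2548, 0.0492]
eef_rot: [3.141, -0.002, 0.158]
force: [0.5, -0.6, 0.0]
grip_width: 0.0279
grip_force: 15.0
```

View pics/v9.png

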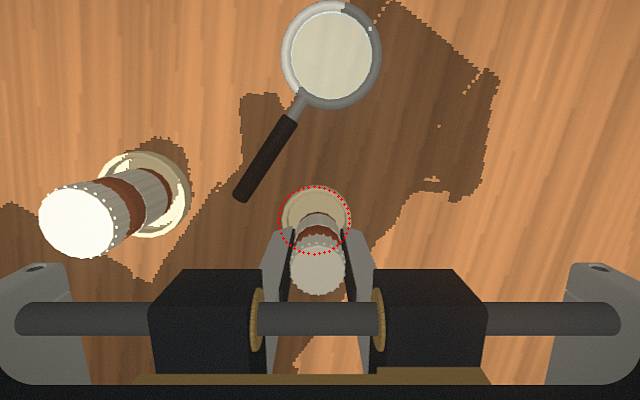

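The predicted small dish rim (centre 315,220) matches the real one, and the handle tip (240,198) is clear. Lowering.

```bash
python3 -m pendant '[[[-0.1,0.2,-1],0],[[0,0,-0.8],0],[[0,0,-0.5],0],[[0,0,-0.25],0],[[0,0,0],0],[[0,0,0],0]]'; python3 -m pendant '[[[0,0,-0.1],0],[[0,0,-0.05],0],[[0,0,0],0],[[0,0,0],0]]'
```

```text
time_s: 22.67
ee_pos: [0.6061, -0.2525, 0.0221]
eef_rot: [-3.141, 0.0, 0.158]
force: [-0.6, -0.4, 0.4]
grip_width: 0.0279
grip_force: 15.0
time_s: 23.0
ee_pos: [0.6063, -0.2526, 0.0217]
eef_rot: [3.141, -0.0, 0.158]
force: [-3.5, 1.4, 8.6]
grip_width: 0.0276
grip_force: 15.0
```

```bash
python3 -m pendant '[[[0,0,0],0],[[0,0,0],0],[[0,0,0],0],[[0,0,0],0],[[0,0,0],0],[[0,0,0],0],[[0,0,1],0],[[0,0,2.5],0],[[0,0,3],0],[[0,0,3],0],[[0,0,2],0],[[0,0,1],0],[[0,0,0],0],[[0,0,0],0],[[0,0,0],0]]' 0.6
python3 -c "
from h import *
w=snap('wrist','w10'); q=proj(w,np.array([.607,-.2525,.061]))
print(capfit(w,int(q[0]),int(q[1]),26,.061,45,100)[0])
s=snap('scene','s10')
cv2.imwrite('pics/v10.png',np.hstack([cv2.resize(s['color'][80:280,120:320],(400,400)),w['color'][:,120:520]])[...,::-1])"
```

```text
time_s: 24.25
ee_pos: [0.6056, -0.2523, 0.1442]
eef_rot: [-3.14, 0.002, 0.158]
force: [0.2, 0.9, -0.1]
grip_width: 0.0566
grip_force: 0.0
[ 0.6069 -0.2535  0.0305]
```

View pics/v10.png

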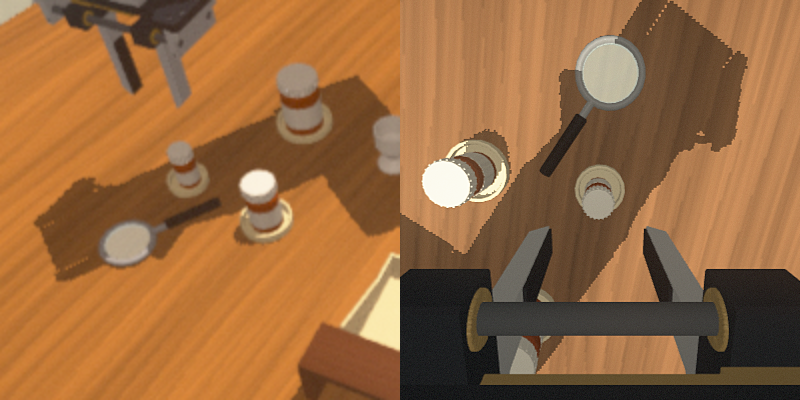

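All three bottles stand upright in their dishes: in the left panel, large (302,105), small (185,170) and medium (263,205). The bystanders are in place and the gripper is clear, so I'm handing in.

```bash
python3 -c "
from station import ctrl
print(ctrl.hand_in())"
```

```text
the job is handed in; nothing more can be done
None
```

I handed the job in after about 24 s of robot time. The large, medium and small bottles each stand upright in the matching dish, about 1 mm off centre by camera; the hand-in returned no verdict.

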